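# Proof-load a glued key-rack peg with a spring balance and hold

## Task

Proof-load the blue-taped peg of the clamped key rack: take the spring balance by its grip, drop its loop over that peg, then draw the balance away, level and square to the rack, out over the rack's lower edge (the one towards the robot), until the red band on its rod stands at the mouth of the tube. Never draw on until the black behind the red comes out, and leave the other pegs and the things on the bench alone. Finish while still holding the balance up in the gripper against its spring with red at the mouth: do not let go or put it down.

Things in the scene. Friction and masses are not known exactly. Their poses are not given: they have to be found in the camera images.
- meter: Spring balance lying on the bench: orange round tube 24 mm across and 130 mm long along its x, black square end caps 30 mm wide and high (a 32 mm wide foot), black rubber grip in the middle 70 mm long (x -35 to 35), 24 mm wide (y), 26 mm high. Its origin is on the bench under the middle of the grip; the tube axis runs 16 mm above it along x, and +x is the rod end. Mouth (outer face of the front cap) at x = 66 mm. About 0.19 kg with its rod, centre of mass near the grip
- grip (a point): centre of the balance's rubber grip, on the tube axis
- loop (a point): centre of the steel wire loop on the end of the balance's rod: 98 mm ahead (+x) of the grip centre while the rod is in, on the tube axis; opening 28 mm across, wire 4 mm thick, loop lying flat (its hole runs up and down as the balance lies)
- rod (a joint): how far the balance's telescoping rod (14 mm across) is drawn out, m: 0 in, 0.070 at its stop. An inner spring draws it in with 1 N at rest plus 2 N per 10 mm. The white rod has thin dark lines that reach the mouth at 0.010, 0.020 and 0.030, plain white at 0.030 to 0.040, a red band that crosses the mouth from 0.040 to 0.050 (so 10 N with the mouth on the middle of the band), and is black beyond: black at the mouth is overload
- jig: fixed test jig: base board 150 (x) by 340 (y) by 18 mm thick, on it a plywood key rack 70 (x) by 220 (y) by 9 mm (top 27 mm above the bench) held by two toggle clamps at its ends (y about -206 to -89 and 89 to 206 mm, |x| under 20 mm, up to 64 mm above the bench). Origin on the bench under its middle. Its -x edge, towards the robot, is the rack's lower edge; the balance is drawn along -x
- peg_test: the peg to be tested: fixed upright wooden dowel 12 mm across, 50 mm tall, its top 13 mm wrapped in blue tape; in any one of the rack's three places (y -55, 0 or 55 mm on the rack, x 0). Origin at its foot, on the rack's top face
- peg_a: plain peg of the same size, not to be loaded; origin at its foot
- peg_b: plain peg of the same size, not to be loaded; origin at its foot
- glue: bystander: white glue bottle with green label and red cap, 56 mm across, 155 mm tall, standing; origin under its middle
- knife: bystander: yellow utility knife, 143 mm long (x), 22 mm wide, 19 mm high, lying; origin under the middle of its handle
- pentagon: bystander: laser-cut plywood pentagon, 84 mm across, 4 mm thick, lying flat; origin under its middle
- tray: bystander: plywood tray of spare dowels 100 by 120 by 35 mm; origin under its middle

How it is judged:
On the way, in this order (a step that is already met when the one before it is completed fails the run):
1. the loop is around the blue-taped peg, the rod still in or nearly so (horizontal distance between loop and peg_test below 0.014 m and z of loop in the frame of peg_test between 0.005 and 0.047 m and value of joint rod below 0.02 m), for 0.1 s.
2. the rod is drawn out to the red band against its spring (horizontal distance between loop and peg_test below 0.014 m and z of loop in the frame of peg_test between 0.005 and 0.047 m and value of joint rod between 0.04 and 0.05 m and contact force between meter and peg_test above 5 N and angle between the x axis of meter and the x axis of jig, either way round below 0.26 rad), for 0.3 s.
At the end, for the whole second after the job is handed in: For the last second: gripper holds the balance at rest, grip centre over 35 mm up, only fingers and taped peg bearing on it; loop round the taped peg 5-47 mm above rack, pull over 5 N; rod out 40-50 mm (mouth on red band); balance within 15 deg of the jig's x line; bystanders within 30 mm (all of step 2 and contact force between meter and the fingers above 5 N and height (world z) of grip above 0.035 m and contact force between meter and jig below 0.5 N and contact force between meter and peg_a below 0.5 N and contact force between meter and peg_b below 0.5 N and linear speed of meter below 0.02 m/s and not (distance of glue from where it was at the start of the episode above 0.03 m) and not (distance of knife from where it was at the start of the episode above 0.03 m) and not (distance of pentagon from where it was at the start of the episode above 0.03 m) and not (distance of tray from where it was at the start of the episode above 0.03 m)); the arm keeps its last pose, push and grip.
It fails at once if the rod is drawn well past the red band (over 0.056 m): overload (value of joint rod above 0.056 m).
It fails at once if another peg is loaded (over 5 N) (contact force between any of meter, the arm and peg_a above 5 N or contact force between any of meter, the arm and peg_b above 5 N).
It fails at once if a bystander is moved by more than 30 mm (distance of any of glue, knife, pentagon, tray from where it was at the start of the episode above 0.03 m).
It also fails if it takes over 48 s, if anything falls off the work surface, if the arm or the gripper's body presses on something with over 40 N, if the wrist force passes 120 N, or if a joint passes its speed limit or range.

## Robot

A 6-joint arm with a two-finger parallel gripper is mounted at the origin on the work surface. World frame = base frame: x ahead of the robot, y to its left, z up, the work surface at z = 0. Lengths are in m, angles in rad, forces in N, time in s.
With the tool pointing down it reaches from about 0.35 to 0.975 m from the base axis. Payload 4.9 kg.
Tool frame: the origin (TCP) lies midway between the tips of the shut fingers; the grasp point (between the pads) lies ctrl.grip_depth behind it (ctrl.grip_depth is the distance from the TCP to the grasp point, in m); y points along the fingers, z is the direction in which the jaws open and shut, and the axes are right-handed (so a half turn about y gives the same grasp; the last joint's range is limited). The gripper opens to 85 mm and grips with 20 to 120 N. Pads are 22 mm wide; open, the fingers measure 114 mm over their backs; the gripper's body (76 mm by 85 mm) begins 54 mm behind the grasp point. The pads swing forward as they close: fully open they stand 13 mm farther back than shut.
Start: joints at [1.078, 0.053, 1.613, -0, 1.476, -0.119], TCP at [0.228, 0.582, 0.231] pointing down, gripper open.
Joint ranges: [-3.01, 3.01], [-1.01, 2.22], [0.06, 2.58], [-1.02, 4.17], [0.09, 2.62], [-3.14, 3.14]. Speed limits (rad/s): [2.57, 2.57, 3.14, 3.14, 3.14, 3.14].

## Interface

Orientations are given as a rotation vector (axis times angle).
In Python, from station import ctrl gives the robot as it stands.
- The arm moves only by the tool jog_arm, never from a script. Its argument "moves" is a list of rows, each a list of 6 numbers: the shift along the tool's x, y, z in mm, then the turn, a rotation vector about the tool's x, y, z in rad. In form: [[x, y, z, wx, wy, wz], ...]. A call has 1 to 12 rows; each row shifts and turns the commanded pose from where the row before left it, along the tool's axes as they then stand; what a row does not reach is not made up. A row lasts 1/10 s, in which the tool goes at most 50 mm and 8.59 degrees, less where a joint would pass 70% of its speed; a pose out of reach is approached as far as the arm can. A call is refused whole if a number of a shift passes 50 or a number of a turn 0.15, either way. A call with a gripper value outside its range is refused whole. "grip" is the finger opening in mm, from 0 to 85.4, set as the call begins (left out, the last holds). The fingers move at their own pace and stop on an object; "grip_force" is the grip in N (left out, the last holds). Time passes only in rows, so rows that do not move let the fingers close. It gives the time, the measured TCP pose, the force and the opening at its end, in the units of the state.
- ctrl.get_obs(): the state, without advancing time (a new reading comes with each control period).
- ctrl.get_image(name): name is "side" or "top" or "wrist"; returns the picture (480x640x3 uint8, red, green, blue); there is no depth.
- ctrl.camera_params(name): a dict with "fx", "fy", "cx", "cy" (pixels), "pose" (4x4, takes a point from camera to world coordinates); the wrist camera has in their place "T_tool_cam" (4x4, takes a point from camera to tool coordinates, whose origin is the TCP and whose axes are the tool frame's). Camera axes: x right, y up, looking along -z (the intrinsics and any distortion apply to the point x, -y, -z); pixel columns grow to the right and rows downward; lengths in m; the calibration is good to about 2 mm. The wrist camera is an equidistant fisheye: a pixel r from the principal point sees the ray r / f radians off the axis. A picture is of the moment at which its call begins: read the wrist's pose just before it. camera_params takes no time and is no camera call.
- ctrl.finish_job(): hands the job in, once; it reports no verdict.
The state is a dict: "t": time; "q": joint angles; "dq": joint speeds; "effort": joint torques, N m; "tool_pos": TCP position; "tool_rot": TCP orientation; "contact_force": force on the tool from outside, world axes, zero at the start; "wrist_torque": the same for the moment, N m; "opening": finger opening in m.
Only numpy, scipy, OpenCV 4.12 (cv2) and the standard library are available. Lean on these libraries where they do the work, as an engineer would, in place of code of your own. Each camera call takes 0.05 s, during which the arm holds its last target. There are 200 camera calls.

## Working session

There is one attempt and no reset: what is moved stays moved. The work goes in short steps, Python scripts to look and compute and a tool call to move; the robot and the scene stay as the last step left them, time stands still between calls to the robot, and variables do not carry over. Pictures are saved under pics/ and viewed, about 8 in all and at most 12, crops included, and the job is handed in when it is done.

Besides the shell and the picture viewer there is one more tool, called after "Emit:" as name(argument=value, ...) on one line, values as JSON. jog_arm: Moves the arm, as the interface text tells. Its arguments: {"type":"object","properties":{"moves":{"type":"array","items":{"type":"array","items":{"type":"number"}}},"grip":{"type":"number"},"grip_force":{"type":"number"}},"required":["moves"]}

```bash
ls; mkdir -p pics; cat > h.py <<'E'
import numpy as np, cv2
from scipy.spatial.transform import Rotation as R
from station import ctrl
def save(name,fn,crop=None,scale=1):
    im=ctrl.get_image(name); cv2.imwrite('pics/raw_'+fn,im[:,:,::-1])
    o=im if crop is None else im[crop[1]:crop[3],crop[0]:crop[2]]
    if scale!=1: o=cv2.resize(o,None,fx=scale,fy=scale,interpolation=cv2.INTER_CUBIC)
    cv2.imwrite('pics/'+fn,o[:,:,::-1]); return im
def ray(name,u,v,obs=None):
    c=ctrl.camera_params(name); x=(u-c['cx'])/c['fx']; y=(v-c['cy'])/c['fy']
    if name=='wrist':
        th=np.hypot(x,y); s=np.sin(th)/th if th>1e-9 else 1
        d=np.array([x*s,-y*s,-np.cos(th)])
        T=np.eye(4); o=obs or ctrl.get_obs(); T[:3,:3]=R.from_rotvec(o['tool_rot']).as_matrix(); T[:3,3]=o['tool_pos']
        P=T@c['T_tool_cam']
    else:
        d=np.array([x,-y,-1]); P=c['pose']
    P=np.asarray(P)
    d=P[:3,:3]@d; return P[:3,3],d/np.linalg.norm(d)
def at(name,u,v,z,obs=None):
    p,d=ray(name,u,v,obs); return p+d*(z-p[2])/d[2]
E
python3 - <<'E'
from h import *
np.set_printoptions(precision=4,suppress=True)
print(ctrl.grip_depth); o=ctrl.get_obs(); print(o)
print(R.from_rotvec(o['tool_rot']).as_matrix())
save('top','top0.png'); save('side','side0.png')
for n in('top','side','wrist'): print(n,ctrl.camera_params(n))
E
```

```text
pics
0.0187
{'t': 0.0, 'q': array([ 1.078 ,  0.0534,  1.6143,  0.    ,  1.476 , -0.119 ]), 'dq': array([ 0.0001,  0.0009, -0.0011,  0.0001,  0.0006,  0.0019]), 'effort': array([ -0.0002, -39.3664, -37.0185,  -0.0001,   0.0068,  -0.    ]), 'tool_pos': array([0.2279, 0.5813, 0.2301]), 'tool_rot': array([-1.5528,  0.2938, -0.2928]), 'contact_force': array([-0.2518,  0.05  ,  0.5293]), 'wrist_torque': array([-0.0333, -0.0241, -0.0264]), 'opening': 0.08558389073898351}
[[ 0.931  -0.001   0.3651]
 [-0.3651 -0.0018  0.931 ]
 [-0.0003 -1.     -0.0021]]
top {'fx': 508.791848636075, 'fy': 508.791848636075, 'cx': 318.5860750136551, 'cy': 235.36463328524903, 'pose': array([[-0.0266,  0.9931, -0.1139,  0.366 ],
       [-0.9996, -0.0261,  0.0061, -0.0605],
       [ 0.0031,  0.114 ,  0.9935,  1.3935],
       [ 0.    ,  0.    ,  0.    ,  1.    ]])}
side {'fx': 459.78646914899457, 'fy': 459.78646914899457, 'cx': 324.1285027692408, 'cy': 239.9719884780915, 'pose': array([[ 0.9071,  0.2275, -0.3541,  0.178 ],
       [-0.4205,  0.4522, -0.7866, -0.7727],
       [-0.0189,  0.8624,  0.5058,  0.5426],
       [ 0.    ,  0.    ,  0.    ,  1.    ]])}
wrist {'fx': 371.64829954431775, 'fy': 371.64829954431775, 'cx': 324.2061075152564, 'cy': 241.8947230274149, 'T_tool_cam': array([[ 0.0006, -0.9647, -0.2632, -0.066 ],
       [ 0.0009,  0.2632, -0.9647, -0.1435],
       [ 1.    ,  0.0004,  0.0011,  0.0005],
       [ 0.    ,  0.    ,  0.    ,  1.    ]])}
```

View pics/top0.png

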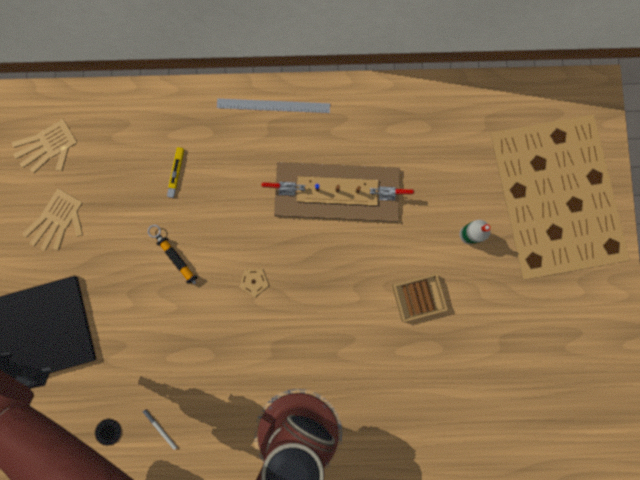

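View pics/side0.png

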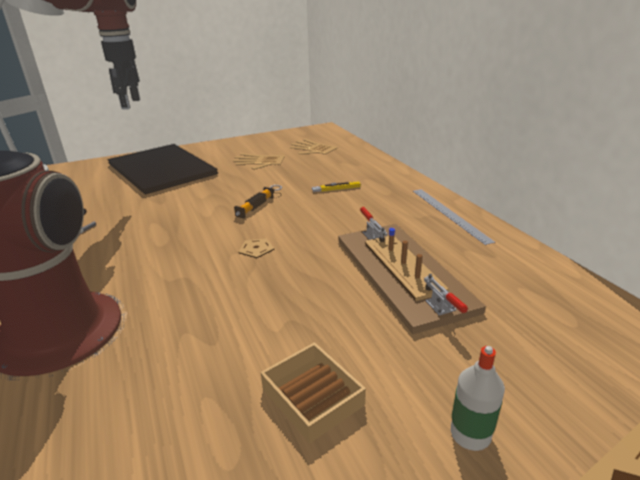

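Top view: the balance lies at about (176,258) with its loop up-left at (157,232). The blue-taped peg is the leftmost on the rack at (317,187), and the board spans (275–400, 163–222). Next I'll measure these by mask.

```bash
cat > m.py <<'E'
from h import *
np.set_printoptions(precision=4,suppress=True)
im=cv2.imread('pics/raw_top0.png')[:,:,::-1]; hsv=cv2.cvtColor(im[:,:,::-1].copy(),cv2.COLOR_BGR2HSV)
def cen(mask,name,box,z,cam='top'):
    m=np.zeros_like(mask); x0,y0,x1,y1=box; m[y0:y1,x0:x1]=mask[y0:y1,x0:x1]
    v,u=np.nonzero(m); print(name,len(u),u.mean().round(1),v.mean().round(1),at(cam,u.mean(),v.mean(),z)); return m
H,S,V=[hsv[:,:,i].astype(int) for i in range(3)]
box=(145,220,205,290)
org=(H>8)&(H<24)&(S>200)&(V>120); 
m=cen(org,'orange',box,.016)
n,l,st,c=cv2.connectedComponentsWithStats(m.astype(np.uint8)); print(st[1:],c[1:],[at('top',*q,.025) for q in c[1:] ])
blk=(V<60); m=cen(blk,'black',box,.025)
n,l,st,c=cv2.connectedComponentsWithStats(m.astype(np.uint8)); print(st[1:],c[1:],[at('top',*q,.027) for q in c[1:] ])
m2=((blk|org)&1).astype(np.uint8); mm=np.zeros_like(m2); mm[220:290,145:205]=m2[220:290,145:205]
pts=np.argwhere(mm)[:,::-1].astype(np.float32); r=cv2.minAreaRect(pts); b=cv2.boxPoints(r); print('rect',r,[at('top',*q,.016)[:2] for q in b])
blue=(H>100)&(H<130)&(S>120); cen(blue,'blue',(290,170,340,205),.075)
s=cv2.imread('pics/raw_side0.png'); hs=cv2.cvtColor(s,cv2.COLOR_BGR2HSV).astype(int)
bs=(hs[:,:,0]>100)&(hs[:,:,0]<130)&(hs[:,:,1]>120); cen(bs,'blue side',(370,215,410,250),.0705,'side')
# board
print('samples',hsv[170,285],hsv[215,340],hsv[150,340],hsv[240,340])
brd=((V<125)&(S<150)&(H<25)).astype(np.uint8)
m=np.zeros_like(brd); m[155:230,265:410]=brd[155:230,265:410]
m=cv2.morphologyEx(m,cv2.MORPH_OPEN,np.ones((3,3),np.uint8))
pts=np.argwhere(m)[:,::-1].astype(np.float32); r=cv2.minAreaRect(pts); print(r,[at('top',*q,.018)[:2] for q in cv2.boxPoints(r)])
big=np.hstack([cv2.resize(im[220:295,140:215],None,fx=5,fy=5,interpolation=2),cv2.resize(im[155:230,265:345],None,fx=5,fy=5,interpolation=2)])
cv2.imwrite('pics/crop.png',big[:,:,::-1])
E
python3 m.py
```

```text
orange 142 177.2 261.9 [0.4617 0.3155 0.016 ]
[[160 242  10   9  57]
 [180 268  12  12  85]] [[164.4561 245.5088]
 [185.7882 272.8353]] [array([0.5062, 0.3477, 0.025 ]), array([0.431 , 0.2899, 0.025 ])]
black 249 176.5 259.3 [0.4681 0.3149 0.025 ]
[[157 237   1   1   1]
 [157 238  11   7  23]
 [166 247  20  22 188]
 [187 275  10   8  37]] [[157.     237.    ]
 [161.9565 240.3043]
 [175.3617 257.8404]
 [192.027  278.9459]] [array([0.5296, 0.3673, 0.027 ]), array([0.5202, 0.3539, 0.027 ]), array([0.4719, 0.3175, 0.027 ]), array([0.4141, 0.2727, 0.027 ])]
rect ((175.45816040039062, 258.5328369140625), (56.66802215576172, 10.784793853759766), 51.911224365234375) [array([0.5241, 0.3796]), array([0.5417, 0.3567]), array([0.418 , 0.2615]), array([0.4008, 0.2843])]
blue 12 316.9 186.2 [ 0.6478 -0.0677  0.075 ]
blue side 26 391.4 231.0 [ 0.6497 -0.0681  0.0705]
samples [ 14 114 116] [ 18 104 120] [ 17 124 162] [ 16 123 157]
((342.195556640625, 192.9431610107422), (134.42230224609375, 55.658294677734375), 2.759107828140259) [array([0.5759, 0.0523]), array([0.7311, 0.0423]), array([ 0.7032, -0.3284]), array([ 0.5485, -0.3137])]
```

View pics/crop.png

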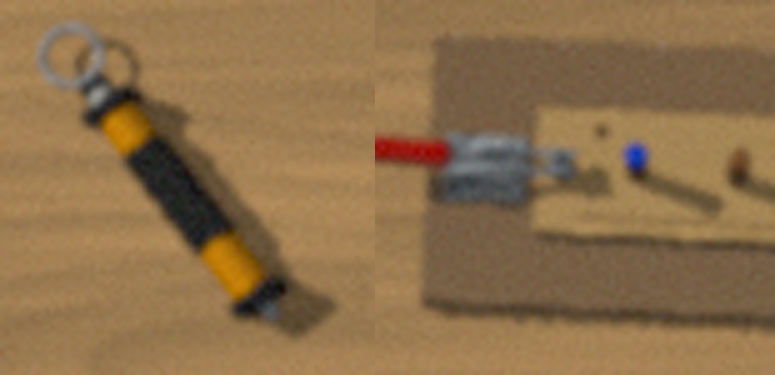

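Crop: the loop is ahead of the cap nearest the rack, and the grip is clear. The wood of the board is darker than the bench, so its far edge can be fitted cleanly for the jig's yaw.

```bash
cat > y.py <<'E'
from h import *
np.set_printoptions(precision=4,suppress=True)
im=cv2.imread('pics/raw_top0.png'); g=cv2.GaussianBlur(im,(3,3),0)[:,:,2].astype(float)
def edge(us,v0,v1,z,sign):
    P=[]
    for u in us:
        d=np.diff(g[v0:v1,u])*sign; k=d.argmax(); P.append(at('top',u,v0+k+.5,z)[:2])
    P=np.array(P); 
    for _ in range(3):
        c=np.polyfit(P[:,1],P[:,0],1); r=P[:,0]-np.polyval(c,P[:,1]); P=P[abs(r)<max(2*r.std(),.001)]
    return c,len(P),r.std()
for nm,a in dict(far=(range(285,395),155,172,.018,-1),near=(range(280,395),211,226,.018,1),rackfar=(range(302,375),170,183,.027,1),racknear=(range(302,375),198,212,.027,-1)).items():
    c,n,s=edge(*a); print(nm,'yaw deg',-np.degrees(np.arctan(c[0])),'x at y=-.0677',np.polyval(c,-.0677),n,s)
E
python3 y.py
```

```text
far yaw deg -4.415656022662574 x at y=-.0677 0.725290833525208 99 0.0009535496172538603
near yaw deg -4.274317792307679 x at y=-.0677 0.567111861709645 111 0.0009442689408191883
rackfar yaw deg -4.266096243316507 x at y=-.0677 0.6841157074546923 70 0.0007828575733255935
racknear yaw deg -4.294149284042266 x at y=-.0677 0.6149232277514705 73 0.0008163139267851467
```

Emit:
jog_arm(moves=[[32,6,-16,0,0,0],[32,6,-16,0,0,0],[32,6,-16,0,0,0],[32,6,-16,0,0,0],[32,6,-16,0,0,0],[32,6,-16,0,0,0],[32,6,-16,0,0,0],[32,6,-16,0,0,0],[32,6,-16,0,0,0],[32,6,-16,0,0,0]], grip=70)

```text
t: 1.1
tool_pos: [0.4682, 0.3147, 0.1706]
tool_rot: [-1.551, 0.294, -0.293]
contact_force: [0.6, 0.8, 0.3]
opening: 0.0702
```

Emit:
jog_arm(moves=[[0,0,0,0,-0.147,0],[0,0,0,0,-0.147,0],[0,0,0,0,-0.147,0],[0,0,0,0,-0.147,0],[0,0,0,0,-0.147,0],[0,0,0,0,-0.147,0],[0,0,0,0,-0.147,0],[0,0,0,0,0,0]])

```text
t: 1.9
tool_pos: [0.4673, 0.3159, 0.1707]
tool_rot: [-1.509, -0.512, 0.513]
contact_force: [-0.4, 0.7, 0.4]
opening: 0.07
```

```bash
cat > w.py <<'E'
from h import *
import sys
np.set_printoptions(precision=4,suppress=True)
o=ctrl.get_obs(); M=R.from_rotvec(o['tool_rot']).as_matrix()
print(o['t'],o['tool_pos'],'\n',M,o['contact_force'],o['opening'],o['q'],np.degrees(np.arctan2(M[1,0],M[0,0])))
save('wrist',sys.argv[1])
import json; json.dump({k:list(o[k]) for k in('tool_pos','tool_rot')},open('pics/'+sys.argv[1]+'.json','w'))
E
python3 w.py w1.png
```

```text
1.9 [0.4673 0.3159 0.1707] 
 [[ 0.7931 -0.0009 -0.6091]
 [ 0.6091 -0.0005  0.7931]
 [-0.001  -1.      0.0002]] [-0.3913  0.6505  0.3613] 0.0700480325379167 [ 0.4624 -0.0463  1.8149 -0.      1.374  -1.7633] 37.52365822170391
```

View pics/w1.png

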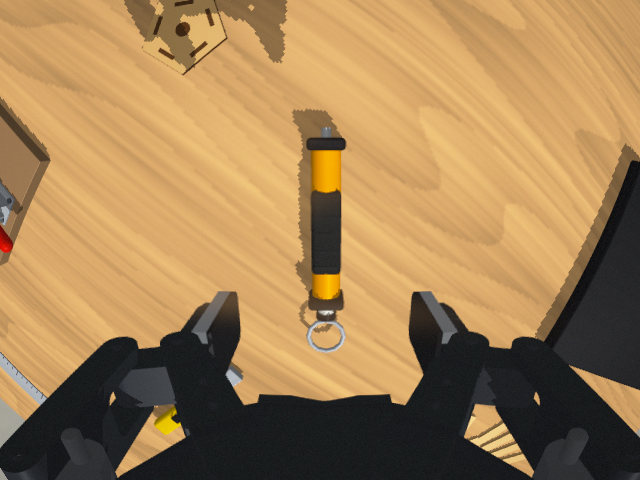

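The wrist view shows the grip at columns 312–341, rows 191–273, and the loop centre at (325,336). The balance axis is nearly vertical in the image.

```bash
python3 - <<'E'
from h import *
import json
np.set_printoptions(precision=4,suppress=True)
o=json.load(open('pics/w1.png.json')); M=R.from_rotvec(o['tool_rot']).as_matrix()
im=cv2.imread('pics/raw_w1.png'); h=cv2.cvtColor(im,cv2.COLOR_BGR2HSV).astype(int)
org=((h[:,:,0]>8)&(h[:,:,0]<24)&(h[:,:,1]>200)&(h[:,:,2]>150)).astype(np.uint8); org[:,:300]=0;org[:,355:]=0;org[310:]=0;org[:140]=0
n,l,st,c=cv2.connectedComponentsWithStats(org)
for i in range(1,n):
    if st[i][4]>100: print(st[i],c[i],at('wrist',*c[i],.024,o))
ends=[at('wrist',326.5,r,.029,o) for r in(191,273)]
print(ends, 'len',np.linalg.norm(ends[0]-ends[1]))
lp=at('wrist',325.5,336,.016,o); print('loop',lp)
g=(ends[0]+ends[1])/2; print('grip',g,'tool shift mm',M.T@(g-o['tool_pos'])*1e3, 'dist loop',np.linalg.norm((lp-g)[:2]))
d=lp-g; print(np.degrees(np.arctan2(d[1],d[0])))
E
```

```text
[ 312  150   29   43 1187] [326.1693 170.2974] [0.4311 0.2895 0.024 ]
[313 273  27  27 623] [326.008  285.6822] [0.5071 0.3478 0.024 ]
[array([0.4434, 0.2993, 0.029 ]), array([0.4964, 0.3401, 0.029 ])] len 0.06697170797834014
loop [0.5495 0.3799 0.016 ]
grip [0.4699 0.3197 0.029 ] tool shift mm [  4.498  141.7356   1.4364] dist loop 0.09981170254151614
37.116058704011344
```

Emit:
jog_arm(moves=[[5,30,1.5,0,0,0],[0,40,0,0,0,0],[0,40,0,0,0,0],[0,30,0,0,0,0],[0,18,0,0,0,0],[0,8,0,0,0,0],[0,0,0,0,0,0]])

```text
t: 2.65
tool_pos: [0.4699, 0.3198, 0.0041]
tool_rot: [-1.51, -0.51, 0.514]
contact_force: [0.3, 0.0, -0.4]
opening: 0.0701
```

Emit:
jog_arm(moves=[[0,0,0,0,0,0],[0,0,0,0,0,0],[0,0,0,0,0,0],[0,0,0,0,0,0],[0,0,0,0,0,0],[0,0,0,0,0,0],[0,0,0,0,0,0],[0,0,0,0,0,0]], grip=0, grip_force=80)

```text
t: 3.45
tool_pos: [0.4719, 0.3208, 0.007]
tool_rot: [-1.509, -0.515, 0.511]
contact_force: [-0.3, -0.2, 6.0]
opening: 0.0226
```

Emit:
jog_arm(moves=[[0,-10,0,0,0,0],[0,-20,0,0,0,0],[0,-35,0,0,0,0],[0,-35,0,0,0,0],[0,0,0,0,0.145,0],[0,0,0,0,0.145,0],[0,0,0,0,0.145,0],[0,0,0,0,0.145,0],[0,0,0,0,0.145,0],[0,0,0,0,0,0]])

```text
t: 4.45
tool_pos: [0.4701, 0.32, 0.1049]
tool_rot: [-1.571, 0.055, -0.054]
contact_force: [0.6, -0.4, -2.7]
opening: 0.0223
```

```bash
python3 w.py w2.png
```

```text
4.45 [0.4701 0.32   0.1049] 
 [[ 0.9976 -0.0011  0.0695]
 [-0.0695 -0.0005  0.9976]
 [-0.0011 -1.     -0.0006]] [ 0.5815 -0.3666 -2.7417] 0.02226932587398553 [ 0.4668  0.0324  1.8531  0.      1.2574 -1.0345] -3.9827830573817944
```

View pics/w2.png

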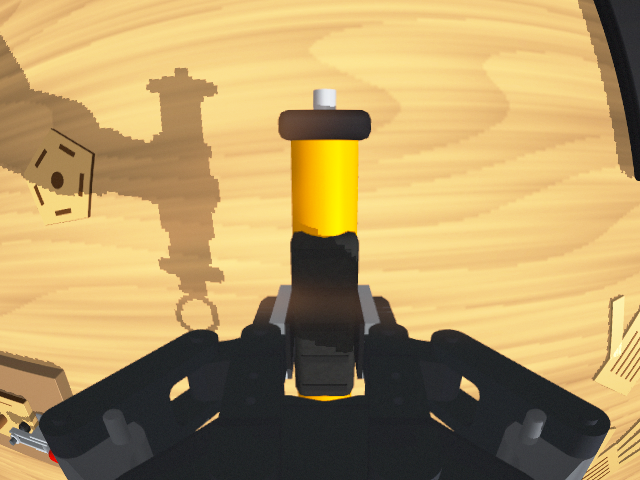

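The balance is held square in the pads and hangs level. Next I'll carry it over the peg and check the loop in the two fixed views.

Emit:
jog_arm(moves=[[12,0,-30,0,0,0],[12,0,-40,0,0,0],[12,0,-42,0,0,0],[12,0,-42,0,0,0],[12,0,-42,0,0,0],[12,0,-42,0,0,0],[12,0,-42,0,0,0],[12,0,-42,0,0,0],[7,0,-32,0,0,0],[4,0,-20,0,0.005,0],[0,0,0,0,0,0],[0,0,0,0,0,0]])

```text
t: 5.7
tool_pos: [0.5511, -0.0602, 0.1051]
tool_rot: [-1.569, 0.059, -0.058]
contact_force: [-0.6, 0.2, -3.0]
opening: 0.0223
```

```bash
cat > v.py <<'E'
from h import *
import sys
np.set_printoptions(precision=4,suppress=True)
n=sys.argv[1]; o=ctrl.get_obs(); M=R.from_rotvec(o['tool_rot']).as_matrix()
print(o['t'],o['tool_pos'],o['contact_force'],o['opening'],np.degrees(np.arctan2(M[1,0],M[0,0])))
a=save('top','t'+n); b=save('side','s'+n)
x=cv2.resize(a[150:250,270:370],(500,500),interpolation=2); y=cv2.resize(b[170:310,320:460],(500,500),interpolation=2)
z=np.hstack([x,y]); z=cv2.resize(z,(800,400),interpolation=cv2.INTER_AREA); cv2.imwrite('pics/'+n,z[:,:,::-1])
E
python3 v.py a1.png
```

```text
5.7 [ 0.5511 -0.0602  0.1051] [-0.5973  0.2325 -3.0065] 0.022278977667100696 -4.239611317376571
```

View pics/a1.png

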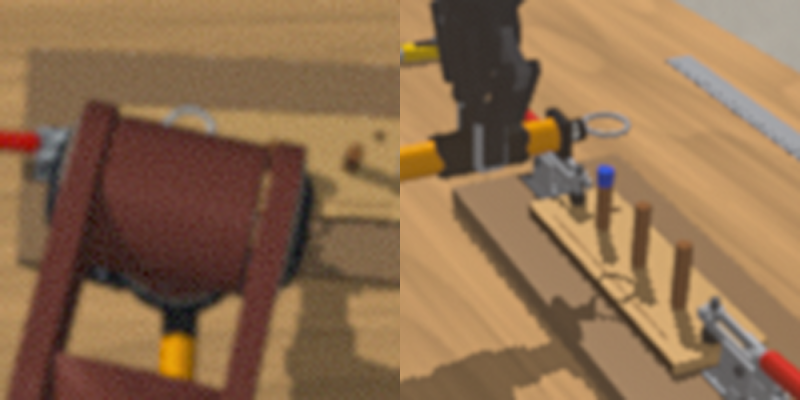

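The side half of the crop shows the loop at about (606,123) and the blue tape at (605,177). The top half shows the loop's far arc at columns 165–213, with its top at row 105.

```bash
python3 - <<'E'
from h import *
np.set_printoptions(precision=4,suppress=True)
s=at('side',320+206*.35,170+123*.35,.114); print('side loop if z=.114',s)
for z in(.105,.114,.12):
  print(z,at('side',392.1,213,z),at('top',317.2,176.2,z)-[.018,0,0])
# triangulate col of top with side
p,d=ray('side',392.1,213); q,e=ray('top',317.2,176.2)
q=q-np.array([.018,0,0]); 
t=np.linalg.lstsq(np.c_[d,-e],q-p,rcond=None)[0]; print(p+d*t[0],q+e*t[1])
E
```

```text
side loop if z=.114 [ 0.6473 -0.0701  0.114 ]
0.105 [ 0.6573 -0.0551  0.105 ] [ 0.6495 -0.0689  0.105 ]
0.114 [ 0.6474 -0.0699  0.114 ] [ 0.6474 -0.0689  0.114 ]
0.12 [ 0.6408 -0.0797  0.12  ] [ 0.646  -0.0688  0.12  ]
[ 0.648  -0.0691  0.1135] [ 0.6476 -0.0689  0.1134]
```

Both views agree: loop at (0.648, -0.069, 0.1135), about 1 mm off the peg axis at (0.649, -0.068). I'll lower it by 60 mm.

Emit:
jog_arm(moves=[[0.5,10,1,0,0,0],[0,15,0,0,0,0],[0,15,0,0,0,0],[0,10,0,0,0,0],[0,7,0,0,0,0],[0,3,0,0,0,0],[0,0,0,0,0,0],[0,0,0,0,0,0]])

```text
t: 6.6
tool_pos: [0.5525, -0.0595, 0.0459]
tool_rot: [-1.57, 0.058, -0.06]
contact_force: [-0.7, -0.7, -2.5]
opening: 0.0224
```

```bash
python3 v.py a2.png
```

```text
6.6 [ 0.5525 -0.0595  0.0459] [-0.6855 -0.6832 -2.4859] 0.022366929732201814 -4.2903234793578
```

View pics/a2.png

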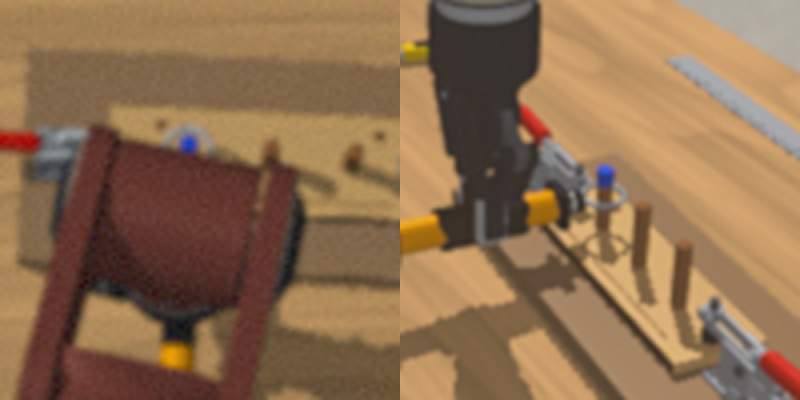

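The loop is round the blue peg in both views, a little below the tape. Now I'll draw along -x, first to about 30 mm, and read the force.

Emit:
jog_arm(moves=[[-5,0,0,0,0,0],[-5,0,0,0,0,0],[-5,0,0,0,0,0],[-5,0,0,0,0,0],[-5,0,0,0,0,0],[-5,0,0,0,0,0],[0,0,0,0,0,0],[0,0,0,0,0,0],[0,0,0,0,0,0]])

```text
t: 7.6
tool_pos: [0.523, -0.0573, 0.0459]
tool_rot: [-1.57, 0.057, -0.061]
contact_force: [5.6, 0.4, -2.5]
opening: 0.0222
```

Emit:
jog_arm(moves=[[-4,0,0,0,0,0],[-4,0,0,0,0,0],[-4,0,0,0,0,0],[-3,0,0,0,0,0],[0,0,0,0,0,0],[0,0,0,0,0,0],[0,0,0,0,0,0]])

```text
t: 8.3
tool_pos: [0.5089, -0.0563, 0.0463]
tool_rot: [-1.571, 0.055, -0.063]
contact_force: [8.5, -0.7, -3.8]
opening: 0.0224
```

```bash
cat > r.py <<'E'
from h import *
import sys
np.set_printoptions(precision=4,suppress=True)
o=ctrl.get_obs(); F=[]
print(o['t'],o['tool_pos'],o['contact_force'],o['opening'])
ims=[ctrl.get_image('side').astype(float) for _ in range(6)]
b=np.mean(ims,0).astype(np.uint8); cv2.imwrite('pics/raw_'+sys.argv[1],b[:,:,::-1])
print(ctrl.get_obs()['contact_force'])
y=cv2.resize(b[215:265,345:415],(700,500),interpolation=2); cv2.imwrite('pics/'+sys.argv[1],y[:,:,::-1])
E
python3 r.py r1.png
```

```text
8.3 [ 0.5089 -0.0563  0.0463] [ 8.5305 -0.6594 -3.8358] 0.02244839716240324
[ 8.9711 -0.8347 -4.2409]
```

View pics/r1.png

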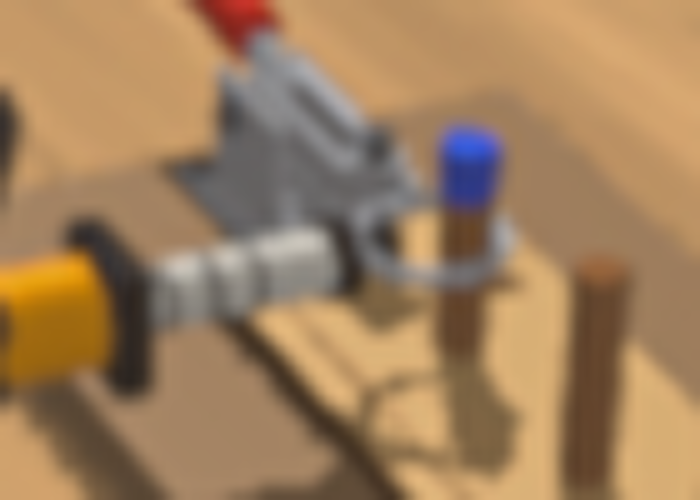

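Averaged side view: three dark lines are out on the white rod (about columns 282, 240 and 200) and the mouth is at about column 150. There is no red yet, so I read the rod at about 36 mm. I'll draw 8 mm more.

Emit:
jog_arm(moves=[[-2,0,0,0,0,0],[-2,0,0,0,0,0],[-2,0,0,0,0,0],[-2,0,0,0,0,0],[0,0,0,0,0,0],[0,0,0,0,0,0],[0,0,0,0,0,0],[0,0,0,0,0,0]])

```text
t: 9.4
tool_pos: [0.5014, -0.0557, 0.0464]
tool_rot: [-1.571, 0.054, -0.063]
contact_force: [9.5, -1.1, -4.3]
opening: 0.0222
```

```bash
python3 r.py r2.png
```

```text
9.4 [ 0.5014 -0.0557  0.0464] [ 9.492  -1.0552 -4.3037] 0.0221902685507281
[ 9.8457 -0.8625 -3.7897]
```

View pics/r2.png

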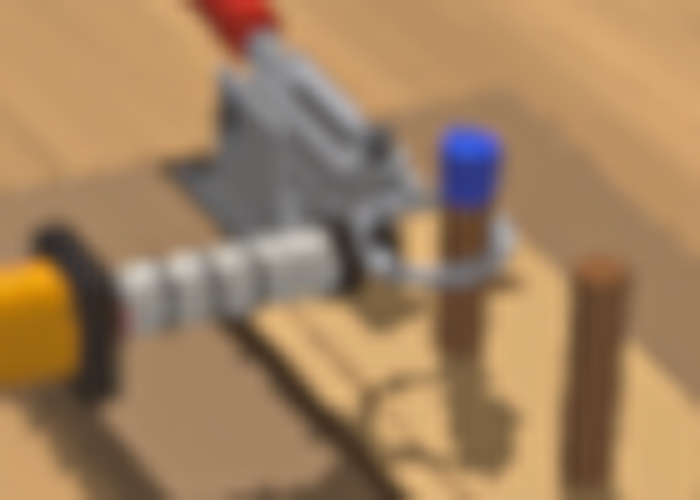

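Red has just started to show at the mouth (column ~122 of the crop). The cap rim hides about 3 mm of rod from this camera, so I'll put numbers on it from an intensity profile and projected geometry.

```bash
cat > p.py <<'E'
from h import *
import sys
np.set_printoptions(precision=1,suppress=True,linewidth=150)
def proj(P):
    c=ctrl.camera_params('side'); T=np.linalg.inv(c['pose']); q=T[:3,:3]@P+T[:3,3]
    return np.array([c['cx']+c['fx']*q[0]/-q[2], c['cy']-c['fy']*q[1]/-q[2]])
crop=lambda p:(p-[345,215])*10
a=np.array([.9972,-.0748,0]); o=ctrl.get_obs()
L=np.array([.6488,-.068,.0545])-.008*a
n=np.cross(a,[0,0,1]); cam=np.asarray(ctrl.camera_params('side')['pose'])[:3,3]
def near(P,r): # surface point of rod facing camera
    v=cam-P; v-=a*(v@a); return P+r*v/np.linalg.norm(v)
for k in (1,2,3): print('line',k,crop(proj(near(L-(.032+.01*k)*a,.007))))
print('red start',crop(proj(near(L-.072*a,.007))))
g=o['tool_pos'].copy(); g[2]=.0545
m=g+.066*a; print('mouth at rod surface',crop(proj(near(m,.007))),'cap rim near',crop(proj(near(m,.0155))))
print('rod by geometry mm',((L-m)@a-.032)*1e3)
b=cv2.imread('pics/raw_'+sys.argv[1]).astype(int); p0=np.array([378,241.2]); 
for u in range(350,382):
    v=244.6-(u-357)*(244.6-240.8)/(380-357); r=int(round(v)); print(u,(u-345)*10+5,b[r-1:r+3,u].mean(0)[::-1].astype(int),end=' | ')
E
python3 p.py r2.png
```

```text
line 1 [253.3 270.6]
line 2 [209.1 280. ]
line 3 [164.7 289.6]
red start [119.9 299.2]
mouth at rod surface [109.  298.3] cap rim near [123.7 295.1]
rod by geometry mm 41.902536748762195
350 55 [164 108  15] | 351 65 [152 100  20] | 352 75 [106  72  32] | 353 85 [61 47 36] | 354 95 [49 41 36] | 355 105 [51 41 34] | 356 115 [72 56 50] | 357 125 [115  96  90] | 358 135 [156 146 138] | 359 145 [157 151 143] | 360 155 [145 141 134] | 361 165 [124 120 113] | 362 175 [120 115 109] | 363 185 [141 136 128] | 364 195 [152 148 140] | 365 205 [135 131 123] | 366 215 [116 112 106] | 367 225 [127 122 115] | 368 235 [142 137 129] | 369 245 [140 135 127] | 370 255 [126 121 115] | 371 265 [121 116 109] | 372 275 [142 136 128] | 373 285 [146 140 131] | 374 295 [146 139 128] | 375 305 [147 139 127] | 376 315 [148 143 135] | 377 325 [139 135 128] | 378 335 [110 106 100] | 379 345 [66 59 54] | 380 355 [61 52 45] | 381 365 [97 87 77] |
```

Three checks agree on the rod: lines and rim in pixels about 45 mm, tool-pose geometry 42 mm (44 mm after correcting for the lines seen), and force about 10 N, so about 45 mm. That is mid-red, so I'm handing in.

```bash
python3 - <<'E'
from h import *
o=ctrl.get_obs(); print(o['t'],o['tool_pos'],o['contact_force'],o['opening'],abs(o['dq']).max()); print(ctrl.finish_job())
E
```

```text
9.7 [ 0.5014004  -0.05575583  0.04644051] [ 9.84571519 -0.86247044 -3.78968413] 0.022351768355063695 0.0016762873921824105
the job is handed in; nothing more can be done
None
```

I gripped the balance by its rubber grip and lowered the loop over the blue-taped peg (the left one as seen from the robot). I then drew it back about 51 mm, level and square to the rack, and handed in at 9.7 s still holding it. The hand-in gave no verdict.

**Rod position:** the last checks put the rod about 44–45 mm out, near the middle of the red band. The estimates were:
- **Image:** the lines on the rod and the cap rim give about 45 mm.
- **Force:** the pull of about 10 N gives about 45 mm.
- **Tool pose:** this alone gave 41.9 mm, and about 44 mm once corrected for where the lines and rim actually appear.

**Red at the mouth:** the fixed side camera shows only the first 1–2 mm of red, because the cap rim hides about 3 mm of rod. Red in the middle of the mouth is therefore worked out rather than seen directly.

**At hand-in:**
- The arm was at rest and the grip centre was about 54 mm up.
- The balance was in line with the jig to within about 1° by the tool's heading.
- The close-up views showed nothing touching the other pegs. I took no final view of the bystanders, but the path did not go near them.

**One oddity:** the tool was pushed up about 3 mm (6 N) as the fingers closed on the bench. It had no later effect.

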